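# Clamp the window cell in the cell press

### The arm

A 6-joint arm with a two-finger parallel gripper is mounted at the origin on the work surface. World frame = base frame: x ahead of the robot, y to its left, z up, the work surface at z = 0. Lengths are in m, angles in rad, forces in N, time in s.
With the tool pointing down it reaches from about 0.35 to 0.775 m from the base axis. Payload 5.5 kg.
Tool frame: the origin (TCP) lies at the very end of the fingers, on their centre line; the grasp point (between the pads) lies 19 mm behind it (grip_point_offset is the distance from the TCP to the grasp point, in m); z points along the fingers, y is the direction in which the jaws open and shut (so a half turn about z gives the same grasp; the last joint's range is limited). The gripper opens to 85 mm and grips with 20 to 120 N. Pads are 22 mm wide; open, the fingers measure 114 mm over their backs; the gripper's body (76 mm by 85 mm) begins 54 mm behind the grasp point. The pads swing forward as they close: fully open they stand 13 mm farther back than shut.
Start: joints at [-1.273, 0.313, 0.046, 1.304, 0, 1.431], TCP at [0.244, -0.521, 0.231] pointing down, gripper open.
Joint ranges: [-2.76, 2.76], [-0.86, 1.69], [-1.03, 1.26], [-2.2, 2.34], [-1.47, 1.5], [-3.14, 3.14]. Speed limits (rad/s): [2.57, 2.57, 3.14, 3.14, 3.14, 3.14].

### API

Orientations are given as a unit quaternion [w, x, y, z].
In Python, from workcell import * gives the robot as it stands.
- The arm moves only by the shell command python3 -m crank 'ROWS' [OPENING] [FORCE]. ROWS is a JSON object of lists of equal length, an entry for each row: "travel": the shift along the tool's x, y, z in units of 40 mm (1.0 is 40 mm), a list of three; "turn": the turn about the tool's z in rad. In form: {"travel": [[x, y, z], ...], "turn": [turn, ...]}. A call has 1 to 5 rows; each row is the pose to reach, as a shift and turn from the pose commanded when the call began, along the tool's axes at that moment; what a row does not reach only later rows make up. A row lasts 1/12 s, in which the tool goes at most 41.7 mm and 7.16 degrees, less where a joint would pass 70% of its speed; a pose out of reach is approached as far as the arm can. A call with a gripper value outside its range is refused whole. OPENING is the finger opening in mm, from 0 to 85.4, set as the call begins (- or left out, the last holds). The fingers move at their own pace and stop on an object; FORCE is the grip in N (left out, the last holds). Time passes only in rows, so rows that repeat a pose let the fingers close. It gives the time, the measured TCP pose, the force and the opening at its end, in the units of the state.
- get_state(): the state, without advancing time (a new reading comes with each control period).
- read_camera(name): name is "scene" or "top"; returns a dict with "image" (400x640x3 uint8, red, green, blue), "K" (3x3 intrinsics, pixels), "k1" (the pictures are not rectified: a ray, as slopes to the right and down, at radius r is drawn at 1 + k1 r^2 times it, then the intrinsics apply), "R" (3x3) and "t" (3): a world point X has camera coordinates R X + t. Camera axes: x right, y down, z forward; pixel columns grow to the right and rows downward; lengths in m; the calibration is good to about 2 mm. A picture is of the moment at which its call begins. There is no depth.
- hand_in(): hands the job in, once; it reports no verdict.
The state is a dict: "clock": time; "joint_pos": joint angles; "qvel": joint speeds; "tau": joint torques, N m; "tcp_pos": TCP position; "orientation": TCP orientation; "wrist_force": force on the tool from outside, world axes, zero at the start; "ft_torque": the same for the moment, N m; "finger_gap": finger opening in m.
Only numpy, scipy, OpenCV 4.12 (cv2) and the standard library are available. Lean on these libraries where they do the work, as an engineer would, in place of code of your own. Each camera call takes 0.05 s, during which the arm holds its last target. There are 200 camera calls.

### The job

Push the window cell on its slide fully home against the back stop of the small screw press, then clamp it: wind the T-handle down clockwise, half turn by half turn, until you feel the foot meet the cell's button, and from that point give it about a quarter turn more. Do not overtighten, the window would crack, and leave the other things on the bench standing where they are.

Things in the scene. Friction and masses are not known exactly. Their poses are not given: they have to be found in the camera images.
- press: Grey steel screw press, fixed to the bench. Origin on the bench under the screw axis; x points from the open mouth (robot side) to the back stop, z up. Bed 18 mm thick, x -170 to +60, y -75 to +75. Two posts 18 mm thick at x 0, y +-60 carry a crossbeam 40 (x) x 150 (y), z 100 to 122, with a brass nut 32 mm across on it up to z 132.
- stop_face (a point): Foot of the back stop's face, on top of the bed, 24 mm behind the screw axis. The stop is 16 mm high and 67 mm wide. From it two steel guide rails, 10 mm high and 8 mm thick, run along the bed to the mouth (press x +30 to -160); their inner faces are at press y +-25.5.
- handle (a joint): Angle of the T-handle, rad, growing clockwise seen from above (tightening); range 0 to 13.2, starts at 0 to 0.6. At angle q the bar lies along the press's y axis turned clockwise by q. Each rad lowers handle and foot 3.18 mm (20 mm a turn). It stays where it is left. With the cell home, the foot meets the button at 3.0 to 6.4 rad, different each time and not measured.
- bar_mid (a point): Middle of the T-handle's crossbar, on the screw axis: level steel rod 12 mm thick, 108 mm between its 16 mm end balls, 192 mm above the bench at angle 0, sinking as it turns; a 14 mm stem below, and 18 mm down a 22 mm hub. Turning free takes up to 0.40 N m (about 0.3 is felt on pausing); once the foot meets the button about 0.19 more, then 0.06 N m more per rad.
- ram: The screw's spindle with its round steel foot, 26 mm across, under the crossbeam; it goes down but does not turn. Origin level with the bench on the screw axis when the handle is at 0; the foot's face is 78 mm above this origin.
- cell: Window cell on its slide, loose, 0.4 to 0.9 kg, on the bed between the rails (1.5 mm play each side), 25 to 45 mm short of home at the start. Origin under the centre of the round cell, x along the slide towards the stop. Slide plate 149 x 48 x 6 mm, x -125 to +24; when home its edge at +24 touches the stop and the origin is on the screw axis. Cell 45 mm across, top at 30 mm.
- button_seat (a point): Centre of the round cell's top, 30 mm above the cell's origin. Here a steel button 18 mm across stands up out of a white collar by 10 to 20 mm, depending on the discs inside (not measured). It is sprung: 60 N to start it moving, then 6 N more per mm, 9.8 mm of travel.
- tab_top (a point): Centre of the top of the slide's black upright grip tab, 16 (x) x 20 (y) mm, 54 mm tall above the slide plate, centred 110 mm from the cell's centre towards the mouth; its top is 60 mm above the cell's origin (78 mm above the bench).
- beaker: Glass beaker, 66 mm across, 85 mm tall, standing beside the press; leave alone. Origin under its centre.
- spacer: Steel spacer ring, 44 mm across, 8 mm high, on the bench beside the press; leave alone.
- spanner: Open spanner 130 mm long lying on the bench beside the press; leave alone.
- reagent: Amber bottle 56 mm across, 120 mm tall, standing beside the press; leave alone. Origin under its centre.
- roll: Paper towel roll standing on end, 100 mm across, 100 mm tall; leave alone.
- rack: Blue rack with six glass tubes, 200 mm long, 106 mm tall; leave alone.
Things that resemble listed ones, but are neither listed nor needed, are in the scene too. What is shaped like the cell but blue or green is not meant.

How it is judged:
On the way, in this order (a step that is already met when the one before it is completed fails the run):
1. the cell is pushed fully home against the back stop (x of cell in the frame of press above -0.003 m), for 0.2 s.
2. the foot clamps the cell with at least 78 N (contact force between ram and cell above 78 N and x of cell in the frame of press above -0.003 m), for 0.2 s.
At the end, for the whole second after the job is handed in: The cell lies flat on the bed, home against the back stop within 3 mm and at rest, and the foot presses on it with 78 to 102 N, which is about 54 to 126 degrees of turning past the first touch (all of step 2 and z of cell in the frame of press below 0.021 m and angle between cell's own z axis and vertical below 0.05 rad and contact force between ram and cell below 102 N and linear speed of cell below 0.01 m/s).
It fails at once if the foot presses on the cell with more than 112 N (over 155 degrees past the first touch): the window cracks (contact force between ram and cell above 112 N).
It fails at once if a bystander is pushed more than 20 mm from its place (distance of any of beaker, spacer, spanner, reagent, roll, rack from where it was at the start of the episode above 0.02 m).
It also fails if it takes over 72 s, if anything falls off the work surface, if the arm or the gripper's body presses on something with over 40 N, if the wrist force passes 120 N, or if a joint passes its speed limit or range.

## Working session

There is one attempt and no reset: what is moved stays moved. The work goes in short steps, Python scripts to look and compute and a shell command to move; the robot and the scene stay as the last step left them, time stands still between calls to the robot, and variables do not carry over. Pictures are saved under pics/ and viewed, about 8 in all and at most 12, crops included, and the job is handed in when it is done.

```bash
ls; mkdir -p pics
cat > h.py <<'E'
from workcell import *
import numpy as np, cv2
def save(c,fn,img=None,crop=None,s=1):
    im=c["image"]
    if crop: x0,y0,x1,y1=crop; im=im[y0:y1,x0:x1]
    im=cv2.resize(im,None,fx=s,fy=s,interpolation=cv2.INTER_CUBIC)
    cv2.imwrite("pics/"+fn,im[:,:,::-1])
def ray(c,u,v):
    K=np.array(c["K"]);d=np.array([[[u,v]]],float)
    p=cv2.undistortPoints(d,K,np.array([c["k1"],0,0,0,0.]))[0,0]
    R=np.array(c["R"]);t=np.array(c["t"])
    return -R.T@t, R.T@np.array([p[0],p[1],1])
def onz(c,u,v,z):
    o,d=ray(c,u,v); return o+d*(z-o[2])/d[2]
def proj(c,X):
    R=np.array(c["R"]);t=np.array(c["t"])
    return cv2.projectPoints(np.array(X,float).reshape(-1,3),cv2.Rodrigues(R)[0],t,np.array(c["K"]),np.array([c["k1"],0,0,0,0.]))[0][:,0]
E
python3 - <<'E'
from h import *
import pickle
a=read_camera("top");b=read_camera("scene")
pickle.dump((a,b),open("c0.pkl","wb"))
save(a,"top0.png");save(b,"scene0.png")
for c in(a,b): print(c["K"],c["k1"],np.array(c["R"]).round(3),-np.array(c["R"]).T@c["t"])
print(get_state())
E
```

```text
pics
[[486.54844583   0.         316.31809646]
 [  0.         486.54844583 202.35901221]
 [  0.           0.           1.        ]] 0.00459509745401297 [[-0.019 -1.     0.009]
 [-0.99   0.018 -0.143]
 [ 0.143 -0.011 -0.99 ]] [ 0.30721595 -0.00835792  1.5852859 ]
[[475.00069451   0.         321.65509447]
 [  0.         475.00069451 198.02815466]
 [  0.           0.           1.        ]] -0.13415033273985816 [[-0.707  0.707 -0.017]
 [ 0.438  0.419 -0.795]
 [-0.555 -0.57  -0.606]] [1.24573504 0.74873003 0.92131953]
{'clock': 0.1, 'joint_pos': array([-1.27258669e+00,  3.13930556e-01,  4.51037109e-02,  1.30357366e+00,
       -3.36803180e-06,  1.43119355e+00]), 'qvel': array([ 0.00017733, -0.0006358 ,  0.00339478,  0.00058513,  0.00171818,
        0.00063272]), 'tau': array([ 2.07531884e-03, -4.81727242e+01,  2.99242204e+01,  1.28151380e-02,
       -1.48615100e-04,  3.19001636e-06]), 'tcp_pos': array([ 0.24363544, -0.5203489 ,  0.23049958]), 'orientation': array([-7.99434572e-04,  9.76135249e-01,  2.17161995e-01, -6.52204674e-05]), 'wrist_force': array([0.34435095, 0.52447543, 0.34127216]), 'ft_torque': array([-0.02257358,  0.03564189,  0.01470744]), 'finger_gap': 0.08537728223041958}
```

View pics/top0.png

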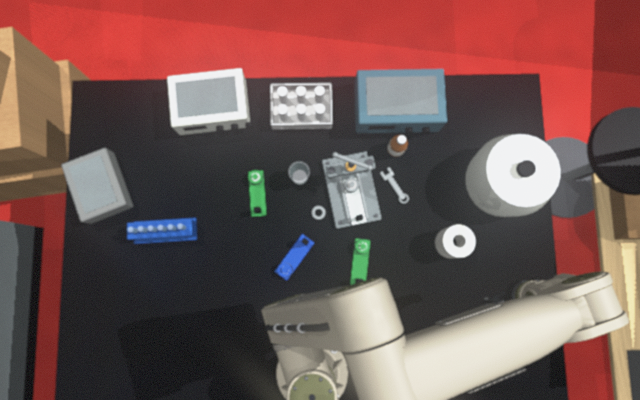

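View pics/scene0.png

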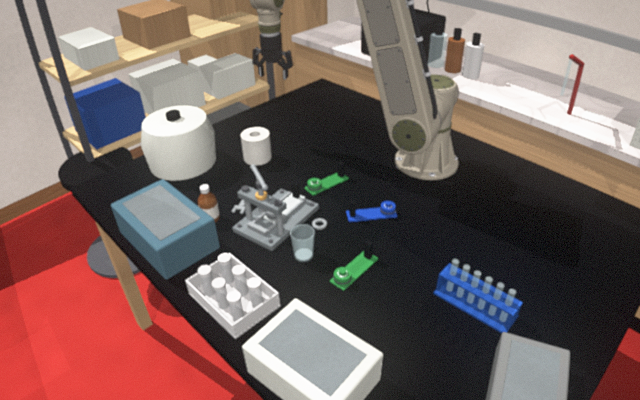

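The top view shows the press at about (350,190), with its T-handle at (353,160) and the cell inside. Decoys: green at (257,193) and (360,260), blue at (295,257). The cell meant is the one in the press between the rails. I'll confirm it with an enlarged crop.

Run:
```python
from h import *
import pickle
a,b=pickle.load(open("c0.pkl","rb"))
A=cv2.resize(a["image"][140:240,310:410],None,fx=4,fy=4,interpolation=cv2.INTER_CUBIC)
B=cv2.resize(b["image"][155:255,225:325],None,fx=4,fy=4,interpolation=cv2.INTER_CUBIC)
cv2.imwrite("pics/crop0.png",np.hstack([A,B])[:,:,::-1])
```

```text
(no output)
```

View pics/crop0.png

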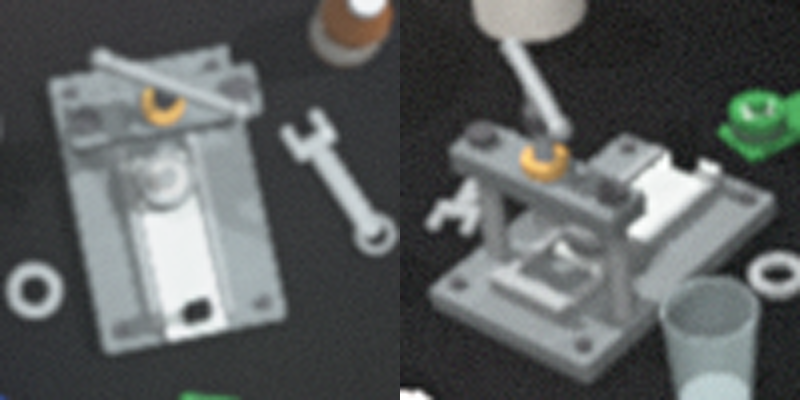

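The crop confirms it: white slide with a black tab at about (359,217) between the rails, brass nut at (351,166), and the bar from (335,154) to (372,167).

Run:
```python
from h import *
import pickle
a,b=pickle.load(open("c0.pkl","rb"))
T=lambda p,z:onz(a,310+p[0]/4-.4,140+p[1]/4-.4,z)
S=lambda p,z:onz(b,225+(p[0]-400)/4-.4,155+p[1]/4-.4,z)
P=[T(p,.018) for p in [(50,80),(228,48),(285,318),(105,352)]]
P=np.array(P)
print(P.round(4)); print("edges",[np.linalg.norm(P[i]-P[(i+1)%4]).round(4) for i in range(4)])
d=(P[0]-P[3])+(P[1]-P[2]);d=d/np.linalg.norm(d);yaw=np.arctan2(d[1],d[0]);print("yaw",yaw)
c=P.mean(0); o=c+d*.055; print("origin",o)
Q=np.array([S(p,.018) for p in [(430,295),(587,382),(775,200),(630,135)]]);print("scene bed",Q.round(4)); 
print("edges",[np.linalg.norm(Q[i]-Q[(i+1)%4]).round(4) for i in range(4)], Q.mean(0)+d*.055)
d2=(Q[0]-Q[3])+(Q[1]-Q[2]);print(np.arctan2(d2[1],d2[0]))
print("nut top",T((163,103),.132),"S",S((545,160),.132))
e1,e2=T((100,57),.192),T((243,108),.192);print("bar",e1,e2,(e1+e2)/2,np.linalg.norm(e1-e2))
f1,f2=S((512,45),.192),S((564,130),.192);print("barS",f1,f2,(f1+f2)/2,np.linalg.norm(f1-f2))
for k in((e1,e2),(f1,f2)):
  v=k[1]-k[0];print("bar ang",np.arctan2(v[1],v[0])," q=",(yaw+np.pi/2-np.arctan2(v[1],v[0]))%np.pi)
print("tab",T((198,308),.078))
u=np.array([np.cos(yaw),np.sin(yaw)])
print("tab x in press",(T((198,308),.078)-o)[:2]@u)
print("button",T((165,178),.062), (T((165,178),.062)-o)[:2]@u)
```

```text
[[ 0.676  -0.0483  0.018 ]
 [ 0.7006 -0.1961  0.018 ]
 [ 0.4753 -0.2347  0.018 ]
 [ 0.4504 -0.088   0.018 ]]
edges [np.float64(0.1498), np.float64(0.2285), np.float64(0.1487), np.float64(0.2291)]
yaw 0.17205375928768865
origin [ 0.62975913 -0.13234217  0.018     ]
scene bed [[ 0.7034 -0.1866  0.018 ]
 [ 0.6823 -0.0334  0.018 ]
 [ 0.4496 -0.0844  0.018 ]
 [ 0.4709 -0.2297  0.018 ]]
edges [np.float64(0.1546), np.float64(0.2382), np.float64(0.1469), np.float64(0.2364)] [ 0.63075911 -0.12409248  0.018     ]
0.19954559083912465
nut top [ 0.62973941 -0.1312784   0.132     ] S [ 0.62921251 -0.12700528  0.132     ]
bar [ 0.65171469 -0.08093217  0.192     ] [ 0.61167372 -0.18466983  0.192     ] [ 0.63169421 -0.132801    0.192     ] 0.11119704146363649
barS [ 0.60686091 -0.18228985  0.192     ] [ 0.64652913 -0.07697488  0.192     ] [ 0.62669502 -0.12963237  0.192     ] 0.11253804054318067
bar ang -1.9391609979052362  q= 0.5404184303980282
bar ang 1.2105687673518553  q= 0.53228131873073
tab [ 0.47797278 -0.15838326  0.078     ]
tab x in press -0.15400365603636818
button [ 0.58429893 -0.13701179  0.062     ] -0.045588463486506525
```

```bash
cat >> h.py <<'E'
from scipy.spatial.transform import Rotation as Ro
O=np.array([.630,-.1315]);Y=.172
def press(x,y,z):
    c,s=np.cos(Y),np.sin(Y); return np.array([O[0]+c*x-s*y,O[1]+s*x+c*y,z])
def rot(): 
    q=get_state()["orientation"]; return Ro.from_quat([q[1],q[2],q[3],q[0]]).as_matrix()
def go(X,yaw=None):
    s=get_state();R=rot()
    print("travel",(R.T@(np.array(X)-s["tcp_pos"])/.04).round(3),end=" ")
    y=np.arctan2(R[1,0],R[0,0])
    if yaw is not None: print("turn",round((y-yaw+np.pi)%(2*np.pi)-np.pi,3),end=" ")
    print("yaw",y.round(3),"j6",s["joint_pos"][5].round(3),"t",s["clock"])
def st():
    s=get_state();R=rot();print("t %.2f"%s["clock"],"tcp",s["tcp_pos"].round(4),"yaw",np.arctan2(R[1,0],R[0,0]).round(3),"F",s["wrist_force"].round(1),"T",s["ft_torque"].round(3),"gap",s["finger_gap"].round(4),"j",s["joint_pos"].round(2))
E
python3 -c "
from h import *
go(press(-.187,0,.231),Y)"
```

```text
travel [ 8.359e+00 -5.937e+00 -1.000e-03] turn 0.266 yaw 0.438 j6 1.431 t 0.1
```

```bash
python3 -m crank '{"travel":[[0.8,-0.58,0],[1.6,-1.16,0],[2.4,-1.74,0],[3.2,-2.3,0],[4.1,-2.9,0]],"turn":[0,0,0,0,0]}' 0 60
python3 -m crank '{"travel":[[0.8,-0.58,0],[1.6,-1.16,0],[2.4,-1.74,0],[3.2,-2.3,0],[3.6,-2.55,0]],"turn":[0,0,0,0,0]}'
python3 -c "
from h import *
go(press(-.187,0,.231),Y)"
```

```text
clock: 0.52
tcp_pos: [0.3424, -0.346, 0.2308]
orientation: [-0.0, 0.976, 0.217, -0.0]
wrist_force: [1.3, -0.0, -0.3]
finger_gap: 0.0259
clock: 0.93
tcp_pos: [0.4302, -0.1904, 0.2311]
orientation: [-0.001, 0.976, 0.219, 0.0]
wrist_force: [0.3, -0.2, 0.2]
finger_gap: 0.0004
travel [ 0.639 -0.443  0.004] turn 0.269 yaw 0.441 j6 2.112 t 0.9333
```

```bash
python3 -m crank '{"travel":[[0.3,-0.2,0],[0.6,-0.42,0],[0.6,-0.42,0],[0.6,-0.42,0]],"turn":[0.12,0.24,0.269,0.269]}'
python3 - <<'E'
from h import *
st()
go(press(-.187,0,.055),Y)
b=read_camera("scene");a=read_camera("top");save(b,"s1.png",crop=(220,100,360,240),s=4);save(a,"t1.png",crop=(290,130,430,270),s=4)
E
```

```text
clock: 1.27
tcp_pos: [0.4442, -0.1677, 0.2309]
orientation: [-0.0, 0.996, 0.085, -0.0]
wrist_force: [-0.2, -0.7, 0.7]
finger_gap: 0.0001Traceback (most recent call last):
  File "<stdin>", line 2, in <module>
  File "h.py", line 31, in st
    s=get_state();R=rot();print("t %.2f"%s["clock"],"tcp",s["tcp_pos"].round(4),"yaw",np.arctan2(R[1,0],R[0,0]).round(3),"F",s["wrist_force"].round(1),"T",s["ft_torque"].round(3),"gap",s["finger_gap"].round(4),"j",s["joint_pos"].round(2))
                                                                                                                                                                                         ^^^^^^^^^^^^^^^^^^^^^
AttributeError: 'float' object has no attribute 'round'
```

```bash
sed -i 's/s\["finger_gap"\].round(4)/round(s["finger_gap"],4)/' h.py
python3 - <<'E'
from h import *
st()
go(press(-.187,0,.055),Y)
b=read_camera("scene");save(b,"s1.png",crop=(220,100,360,240),s=4)
E
```

```text
t 1.27 tcp [ 0.4442 -0.1677  0.2309] yaw 0.17 F [-0.2 -0.7  0.7] T [-0.058 -0.056 -0.004] gap 0.0001 j [-0.53  0.12 -0.2   1.25 -0.    2.44]
travel [ 0.06  -0.095  4.398] turn -0.002 yaw 0.17 j6 2.441 t 1.2667
```

View pics/s1.png

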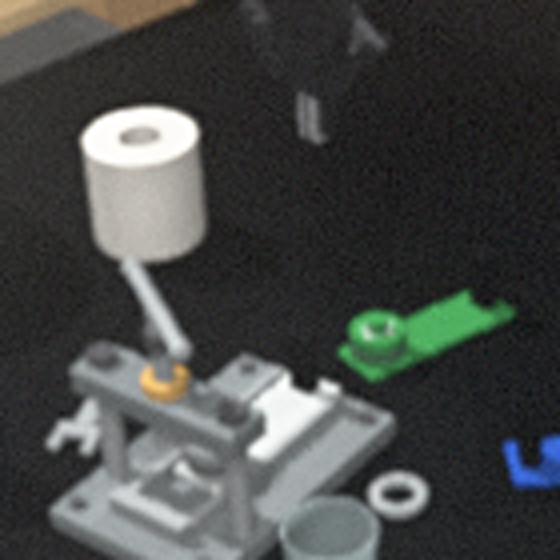

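The path down at the mouth is clear: green decoy at crop (385,340), mouth end of the bed at (330,385). Descending behind the tab.

```bash
python3 -m crank '{"travel":[[0.06,-0.09,1],[0.06,-0.09,2],[0.06,-0.09,3],[0.06,-0.09,3.9],[0.06,-0.09,4.4]],"turn":[0,0,0,0,0]}'
python3 -m crank '{"travel":[[0.3,0,0],[0.6,0,0],[0.8,0,0],[1.0,0,0],[1.0,0,0]],"turn":[0,0,0,0,0]}'
python3 - <<'E'
from h import *
st();go(press(-.187,0,.055),Y)
a=read_camera("scene");save(a,"s2.png",crop=(220,120,360,260),s=4)
E
```

```text
clock: 1.73
tcp_pos: [0.4431, -0.164, 0.0514]
orientation: [-0.001, 0.996, 0.084, -0.002]
wrist_force: [-1.0, 0.3, -0.7]
finger_gap: 0.0002
clock: 2.15
tcp_pos: [0.4877, -0.1585, 0.0564]
orientation: [0.001, 0.996, 0.085, 0.001]
wrist_force: [0.2, 0.6, 0.2]
finger_gap: 0.0001
t 2.15 tcp [ 0.4877 -0.1585  0.0564] yaw 0.17 F [0.2 0.6 0.2] T [-0.035  0.03  -0.027] gap 0.0001 j [-0.47  0.32 -0.41  0.85  0.    2.5 ]
travel [-1.054 -0.054  0.032] turn -0.002 yaw 0.17 j6 2.501 t 2.15
```

View pics/s2.png

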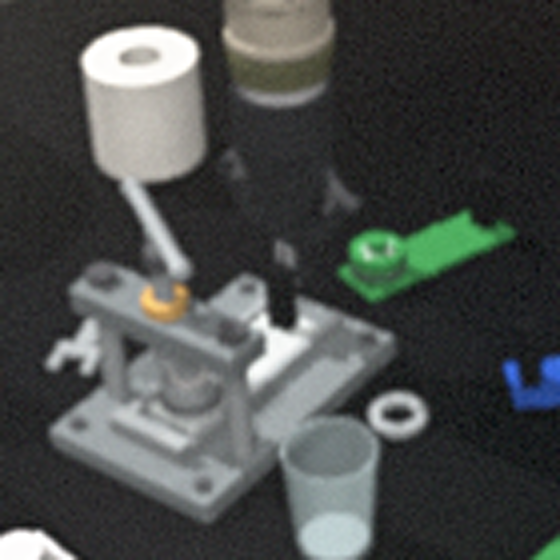

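The tab is in contact with the fingers at crop (285,290), and the slide has moved in. About 16 mm remain, so I'm pushing gently and watching the force.

```bash
python3 -m crank '{"travel":[[0.1,0,0],[0.2,0,0],[0.28,0,0],[0.28,0,0]],"turn":[0,0,0,0]}'
python3 -m crank '{"travel":[[0.05,0,0],[0.1,0,0],[0.1,0,0]],"turn":[0,0,0]}'
python3 -c "
from h import *
go(press(-.121,0,.055),Y)"
```

```text
clock: 2.53
tcp_pos: [0.4962, -0.1567, 0.0562]
orientation: [0.001, 0.996, 0.084, -0.0]
wrist_force: [-4.4, -0.4, 3.1]
finger_gap: -0.0
clock: 2.78
tcp_pos: [0.4996, -0.1559, 0.0561]
orientation: [0.001, 0.996, 0.084, -0.001]
wrist_force: [-5.3, -0.9, 3.6]
finger_gap: 0.0001
travel [ 0.292 -0.045  0.026] turn -0.004 yaw 0.168 j6 2.518 t 2.7833
```

```bash
for i in 1 2; do python3 -m crank '{"travel":[[0.07,0,0],[0.12,0,0],[0.12,0,0]],"turn":[0,0,0]}'; done
python3 -c "
from h import *
go(press(-.121,0,.055),Y)"
```

```text
clock: 3.03
tcp_pos: [0.5045, -0.1551, 0.056]
orientation: [0.0, 0.996, 0.084, -0.0]
wrist_force: [-4.4, -1.1, 4.0]
finger_gap: 0.0001
clock: 3.28
tcp_pos: [0.5048, -0.1549, 0.0559]
orientation: [0.001, 0.997, 0.083, -0.005]
wrist_force: [-17.6, -5.6, 14.4]
finger_gap: -0.0
travel [ 0.159 -0.041  0.021] turn -0.005 yaw 0.167 j6 2.529 t 3.2833
```

```bash
python3 -m crank '{"travel":[[0.06,0,0],[0.1,0,0],[0.1,0,0],[0.1,0,0]],"turn":[0,0,0,0]}'
python3 - <<'E'
from h import *
import pickle
st()
a=read_camera("scene");t=read_camera("top");pickle.dump((t,a),open("c1.pkl","wb"))
A=cv2.resize(t["image"][140:240,310:410],None,fx=4,fy=4,interpolation=cv2.INTER_CUBIC)
B=cv2.resize(a["image"][155:255,225:325],None,fx=4,fy=4,interpolation=cv2.INTER_CUBIC)
cv2.imwrite("pics/crop1.png",np.hstack([A,B])[:,:,::-1])
E
```

```text
clock: 3.62
tcp_pos: [0.5048, -0.1548, 0.0559]
orientation: [0.002, 0.997, 0.083, -0.008]
wrist_force: [-29.5, -9.2, 22.9]
finger_gap: -0.0002
t 3.62 tcp [ 0.5048 -0.1548  0.0559] yaw 0.165 F [-29.5  -9.2  22.9] T [-1.548  5.561  0.014] gap -0.0002 j [-0.44  0.35 -0.35  0.88 -0.01  2.53]
```

View pics/crop1.png

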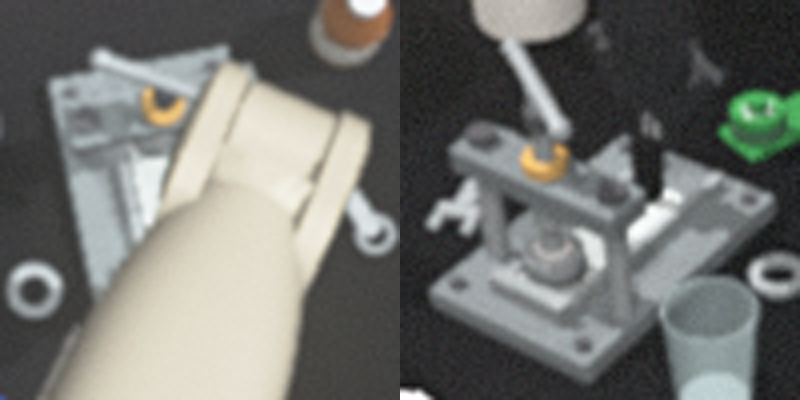

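Run:
```python
from h import *
import pickle
t,a=pickle.load(open("c1.pkl","rb"))
f=lambda X:((proj(a,[X])[0]-[225,155])*4+[401.6,1.6]).round(0)
for n,X in dict(cellhome=press(0,0,.048),cell_6=press(-.006,0,.048),coll_L=press(.0225,0,.048),collfront_l=press(0,.0225,.048),nut=press(0,0,.132),stopL=press(.024,-.0335,.034),stopR=press(.024,.0335,.034),backR=press(.06,.075,.018),backL=press(.06,-.075,.018),mouthR=press(-.17,.075,.018),beamR=press(.02,.075,.122),beamL=press(.02,-.075,.122),tab=press(-.11,0,.078)).items(): print(n,f(X))
```

```text
cellhome [551. 251.]
cell_6 [557. 246.]
coll_L [531. 267.]
collfront_l [575. 262.]
nut [540. 158.]
stopL [497. 266.]
stopR [567. 300.]
backR [581. 368.]
backL [425. 289.]
mouthR [773. 199.]
beamR [606. 222.]
beamL [444. 148.]
tab [643. 142.]
```

Run:
```python
import cv2,pickle,numpy as np
t,a=pickle.load(open("c1.pkl","rb"))
im=a["image"][190:240,235:290];cv2.imwrite("pics/c2.png",cv2.resize(im,None,fx=10,fy=10,interpolation=cv2.INTER_CUBIC)[:,:,::-1])
```

```text
(no output)
```

View pics/c2.png

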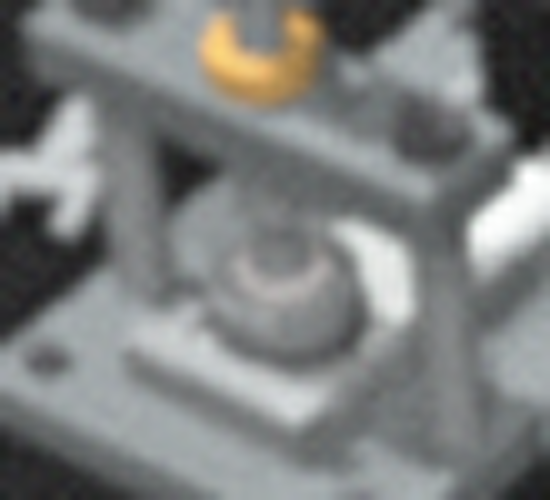

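The cell is home: collar at crop (282,270) sits tight behind the stop, the foot is above it, and the push meets a stiff stop (30 N with no travel). Now backing off, lifting and turning the wrist for a long clockwise stroke.

```bash
python3 -m crank '{"travel":[[-0.3,0,0],[-0.7,0,0],[-0.7,0,0],[-0.7,0,-1],[-0.7,0,-2]],"turn":[0,0,0,0,0]}'
python3 -m crank '{"travel":[[0,0,-1],[0,0,-2],[0,0,-3],[0,0,-3.4],[0,0,-3.4]],"turn":[-0.12,-0.24,-0.36,-0.48,-0.6]}' 40
python3 -m crank '{"travel":[[0,0,0],[0,0,0],[0,0,0],[0,0,0],[0,0,0]],"turn":[-0.12,-0.24,-0.36,-0.48,-0.6]}'
python3 -m crank '{"travel":[[0,0,0],[0,0,0],[0,0,0],[0,0,0],[0,0,0]],"turn":[-0.12,-0.24,-0.36,-0.48,-0.6]}'
python3 - <<'E'
from h import *
st();go(press(0,0,.25),-1.934)
E
```

```text
clock: 4.13
tcp_pos: [0.4849, -0.1572, 0.1347]
orientation: [-0.001, 0.996, 0.084, -0.001]
wrist_force: [2.0, -0.6, 0.9]
finger_gap: -0.0
clock: 4.55
tcp_pos: [0.4895, -0.1592, 0.2776]
orientation: [0.004, 0.926, 0.378, 0.004]
wrist_force: [0.5, 0.4, -1.0]
finger_gap: 0.04
clock: 4.97
tcp_pos: [0.4873, -0.1581, 0.2721]
orientation: [0.001, 0.773, 0.635, 0.001]
wrist_force: [-0.9, 0.5, -0.3]
finger_gap: 0.0399
clock: 5.38
tcp_pos: [0.4873, -0.1581, 0.272]
orientation: [0.001, 0.551, 0.835, 0.0]
wrist_force: [-0.4, -0.2, 0.1]
finger_gap: 0.0403
t 5.38 tcp [ 0.4873 -0.1581  0.272 ] yaw 1.975 F [-0.4 -0.2  0.1] T [-0.005  0.011 -0.01 ] gap 0.0403 j [-0.47  0.18 -0.03  1.36  0.    0.7 ]
travel [-0.791  3.54   0.56 ] turn -2.374 yaw 1.975 j6 0.696 t 5.3833
```

```bash
sed -i 's/O=np.array(.*);Y/O=np.array([.6298,-.1308]);Y/' h.py
python3 -m crank '{"travel":[[0,0,0],[0,0,0],[0,0,0],[0,0,0],[0,0,0]],"turn":[-0.12,-0.24,-0.36,-0.48,-0.6]}'
python3 -m crank '{"travel":[[0,0,0],[0,0,0],[0,0,0],[0,0,0],[0,0,0]],"turn":[-0.12,-0.24,-0.36,-0.48,-0.6]}'
python3 -m crank '{"travel":[[0,0,0],[0,0,0],[0,0,0],[0,0,0],[0,0,0]],"turn":[-0.12,-0.24,-0.36,-0.48,-0.6]}'
python3 -m crank '{"travel":[[0,0,0],[0,0,0],[0,0,0],[0,0,0],[0,0,0]],"turn":[-0.12,-0.24,-0.36,-0.48,-0.57]}'
python3 - <<'E'
from h import *
st();go(press(0,0,.25),-1.934)
E
```

```text
clock: 5.8
tcp_pos: [0.4873, -0.1581, 0.2721]
orientation: [0.001, 0.28, 0.96, 0.0]
wrist_force: [-0.4, -0.2, 0.9]
finger_gap: 0.0401
clock: 6.22
tcp_pos: [0.4873, -0.1581, 0.272]
orientation: [0.001, -0.017, 1.0, -0.0]
wrist_force: [0.4, -0.2, 0.1]
finger_gap: 0.0399
clock: 6.63
tcp_pos: [0.4873, -0.1581, 0.272]
orientation: [0.001, -0.311, 0.95, -0.001]
wrist_force: [0.1, 0.5, 0.1]
finger_gap: 0.0403
clock: 7.05
tcp_pos: [0.4873, -0.1581, 0.2721]
orientation: [0.001, -0.566, 0.824, -0.001]
wrist_force: [-0.2, 0.5, 0.3]
finger_gap: 0.04
t 7.05 tcp [ 0.4873 -0.1581  0.2721] yaw -1.939 F [-0.2  0.5  0.3] T [-0.079  0.076 -0.003] gap 0.04 j [-0.47  0.18 -0.03  1.36  0.   -1.67]
travel [-1.918 -3.077  0.561] turn -0.005 yaw -1.939 j6 -1.674 t 7.05
```

```bash
python3 -m crank '{"travel":[[-0.5,-0.8,0],[-1,-1.6,0],[-1.5,-2.4,0],[-1.92,-3.08,0],[-1.92,-3.08,0]],"turn":[0,0,0,0,0]}'
python3 -m crank '{"travel":[[0,0,0.3],[0,0,0.55],[0,0,0.55]],"turn":[0,0,0]}'
python3 - <<'E'
from h import *
st();go(press(0,0,.184),-1.934)
b=read_camera("scene");t=read_camera("top")
A=cv2.resize(t["image"][140:240,310:410],None,fx=4,fy=4,interpolation=cv2.INTER_CUBIC)
B=cv2.resize(b["image"][135:235,215:315],None,fx=4,fy=4,interpolation=cv2.INTER_CUBIC)
cv2.imwrite("pics/crop3.png",np.hstack([A,B])[:,:,::-1])
E
```

```text
clock: 7.47
tcp_pos: [0.6345, -0.1302, 0.2689]
orientation: [0.001, -0.565, 0.825, -0.0]
wrist_force: [-1.3, 0.9, -1.0]
finger_gap: 0.04
clock: 7.72
tcp_pos: [0.6281, -0.131, 0.247]
orientation: [-0.001, -0.564, 0.826, 0.001]
wrist_force: [0.0, -0.1, 0.4]
finger_gap: 0.0398
t 7.72 tcp [ 0.6281 -0.131   0.247 ] yaw -1.944 F [ 0.  -0.1  0.4] T [0.024 0.023 0.043] gap 0.0398 j [-0.33  0.45  0.28  1.41  0.   -1.53]
travel [-0.021 -0.043  1.576] turn -0.01 yaw -1.944 j6 -1.528 t 7.7167
```

View pics/crop3.png

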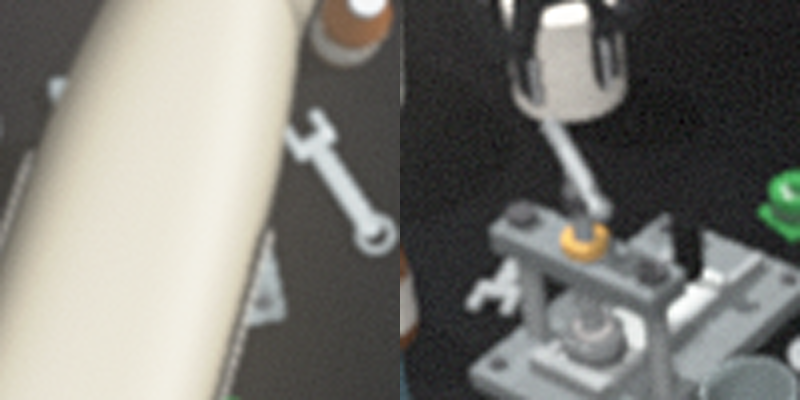

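The fingers at (530,80) and (607,70) straddle the bar, whose middle is at (575,165). Descending and closing softly.

```bash
python3 -m crank '{"travel":[[-0.02,-0.04,0.5],[-0.02,-0.04,1.0],[-0.02,-0.04,1.4],[-0.02,-0.04,1.57],[-0.02,-0.04,1.57]],"turn":[0,0,0,0,0]}'
python3 -c "
from h import *
st()"
python3 -m crank '{"travel":[[0,0,0],[0,0,0],[0,0,0],[0,0,0],[0,0,0]],"turn":[0,0,0,0,0]}' 0 30
python3 - <<'E'
from h import *
st();go(press(0,0,.184),-1.934); print(rot().T@get_state()["wrist_force"])
E
```

```text
clock: 8.23
tcp_pos: [0.6295, -0.1312, 0.1856]
orientation: [-0.001, -0.563, 0.826, 0.001]
wrist_force: [0.5, -0.8, 0.5]
finger_gap: 0.0397
t 8.23 tcp [ 0.6295 -0.1312  0.1856] yaw -1.945 F [ 0.5 -0.8  0.5] T [ 0.021 -0.024  0.015] gap 0.0397 j [-0.33  0.46  0.16  1.27 -0.   -1.53]
clock: 8.65
tcp_pos: [0.6308, -0.1314, 0.1883]
orientation: [0.0, -0.563, 0.826, -0.001]
wrist_force: [-3.3, 0.3, 6.4]
finger_gap: 0.0107
t 8.65 tcp [ 0.6308 -0.1314  0.1883] yaw -1.944 F [-3.3  0.3  6.4] T [0.109 0.712 0.021] gap 0.0107 j [-0.33  0.46  0.16  1.27 -0.   -1.53]
travel [-0.005  0.028  0.107] turn -0.01 yaw -1.944 j6 -1.527 t 8.65
[ 0.89315858  3.19495545 -6.38047389]
```

Grip is too shallow: the gap is 10.7 mm and the tool was lifted 3 mm. Reopening, going about 8 mm lower and regripping.

```bash
python3 -m crank '{"travel":[[0,0,0],[0,0,0],[0,0,0.1],[0,0,0.2],[0,0,0.2]],"turn":[0,0,0,0,0]}' 30 30
python3 -c "
from h import *
st()"
python3 -m crank '{"travel":[[0,0,0],[0,0,0],[0,0,0],[0,0,0],[0,0,0]],"turn":[0,0,0,0,0]}' 0 30
python3 - <<'E'
from h import *
st();go(press(0,0,.178),-1.934); print(rot().T@get_state()["wrist_force"])
E
```

```text
clock: 9.07
tcp_pos: [0.6301, -0.1311, 0.177]
orientation: [-0.001, -0.563, 0.826, 0.001]
wrist_force: [0.4, 0.7, -0.2]
finger_gap: 0.0304
t 9.07 tcp [ 0.6301 -0.1311  0.177 ] yaw -1.944 F [ 0.4  0.7 -0.2] T [ 0.038 -0.001  0.059] gap 0.0304 j [-0.33  0.47  0.14  1.25 -0.   -1.53]
clock: 9.48
tcp_pos: [0.6306, -0.1313, 0.1781]
orientation: [-0.0, -0.563, 0.826, 0.0]
wrist_force: [2.0, 0.0, -3.6]
finger_gap: 0.0122
t 9.48 tcp [ 0.6306 -0.1313  0.1781] yaw -1.944 F [ 2.   0.  -3.6] T [-0.072 -0.281  0.032] gap 0.0122 j [-0.33  0.47  0.14  1.25 -0.   -1.53]
travel [-0.004  0.024  0.002] turn -0.01 yaw -1.944 j6 -1.527 t 9.4833
[-0.78646175 -1.88547399  3.58433565]
```

Good grip: 12.2 mm gap and a few newtons laterally. First trial turn of 0.6 rad, sinking 1.9 mm with it.

```bash
python3 -m crank '{"travel":[[0,0,0.01],[0,0,0.02],[0,0,0.03],[0,0,0.04],[0,0,0.048]],"turn":[0.12,0.24,0.36,0.48,0.6]}' 0 60
python3 -m crank '{"travel":[[0,0,0],[0,0,0],[0,0,0]],"turn":[0,0,0]}'
python3 - <<'E'
from h import *
st(); print(rot().T@get_state()["wrist_force"])
b=read_camera("scene");save(b,"s4.png",crop=(215,105,315,235),s=4)
E
```

```text
clock: 9.9
tcp_pos: [0.6299, -0.1307, 0.1764]
orientation: [-0.001, -0.292, 0.956, 0.001]
wrist_force: [-1.7, 1.1, -1.8]
finger_gap: 0.0108
clock: 10.15
tcp_pos: [0.6299, -0.1307, 0.1763]
orientation: [-0.001, -0.296, 0.955, 0.001]
wrist_force: [-3.2, 2.0, -1.6]
finger_gap: 0.0107
t 10.15 tcp [ 0.6299 -0.1307  0.1763] yaw -2.541 F [-3.2  2.  -1.6] T [0.466 0.395 0.218] gap 0.0107 j [-0.33  0.47  0.14  1.24  0.   -0.93]
[1.45021352 3.45974526 1.64937242]
```

View pics/s4.png

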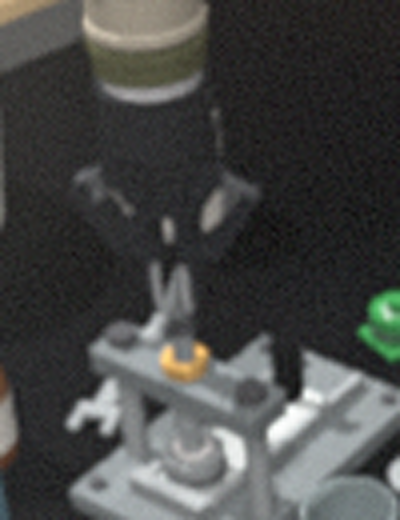

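The bar turns with the gripper: its far ball is at (150,325), and Tz is about 0.2–0.3 while paused. On to q≈2.3, which is still below the earliest possible touch.

```bash
python3 -m crank '{"travel":[[0,0,0.01],[0,0,0.02],[0,0,0.03],[0,0,0.04],[0,0,0.048]],"turn":[0.12,0.24,0.36,0.48,0.6]}' >/dev/null
python3 -m crank '{"travel":[[0,0,0],[0,0,0],[0,0,0]],"turn":[0,0,0]}' >/dev/null; python3 -c "from h import *; st();print(get_state()['tau'][5])"
python3 -m crank '{"travel":[[0,0,0.01],[0,0,0.02],[0,0,0.03],[0,0,0.04],[0,0,0.048]],"turn":[0.12,0.24,0.36,0.48,0.6]}' >/dev/null
python3 -m crank '{"travel":[[0,0,0],[0,0,0],[0,0,0]],"turn":[0,0,0]}' > /dev/null; python3 -c "from h import *; st();print(get_state()['tau'][5])"
python3 -m crank '{"travel":[[0,0,0],[0,0,0]],"turn":[0,0]}' > /dev/null; python3 -c "from h import *; st();print(get_state()['tau'][5])"
```

```text
t 10.87 tcp [ 0.6296 -0.1298  0.1744] yaw 3.141 F [-3.   4.6 -1.7] T [1.028 0.566 0.139] gap 0.0109 j [-0.33  0.47  0.14  1.24  0.   -0.33]
0.17464343458414078
t 11.53 tcp [ 0.6299 -0.1289  0.1725] yaw 2.542 F [-1.9  7.4 -0.9] T [1.477 0.429 0.16 ] gap 0.0107 j [-0.33  0.47  0.13  1.24  0.    0.27]
0.16676705796271563
t 11.70 tcp [ 0.6299 -0.1289  0.1725] yaw 2.542 F [-2.7  6.3 -0. ] T [1.48  0.459 0.144] gap 0.0108 j [-0.33  0.47  0.13  1.24  0.    0.27]
0.15959423035383224
```

```bash
cat >> h.py <<'E'
def m(tag):
    s=get_state();R=rot();print(tag,"t %.2f yaw %.3f Tz %.3f tau6 %.3f"%(s["clock"],np.arctan2(R[1,0],R[0,0]),s["ft_torque"][2],s["tau"][5]),"F",s["wrist_force"].round(1),"j6 %.2f gap %.4f"%(s["joint_pos"][5],s["finger_gap"]))
E
cat > m.py <<'E'
import sys
from h import *
m(sys.argv[1])
E
python3 -m crank '{"travel":[[0,0,0.01],[0,0,0.019]],"turn":[0.12,0.24]}' >/dev/null; python3 m.py mov
python3 -m crank '{"travel":[[0,0,0],[0,0,0]],"turn":[0,0]}' >/dev/null; python3 m.py pau
python3 -m crank '{"travel":[[0,0,0.01],[0,0,0.019]],"turn":[0.12,0.24]}' >/dev/null; python3 m.py mov
python3 -m crank '{"travel":[[0,0,0],[0,0,0]],"turn":[0,0]}' >/dev/null; python3 m.py pau
python3 -m crank '{"travel":[[0,0,0.01],[0,0,0.019]],"turn":[0.12,0.24]}' >/dev/null; python3 m.py mov
python3 -m crank '{"travel":[[0,0,0],[0,0,0]],"turn":[0,0]}' >/dev/null; python3 m.py pau
python3 -m crank '{"travel":[[0,0,0.01],[0,0,0.019]],"turn":[0.12,0.24]}' >/dev/null; python3 m.py mov
python3 -m crank '{"travel":[[0,0,0],[0,0,0]],"turn":[0,0]}' >/dev/null; python3 m.py pau
```

```text
mov t 11.87 yaw 2.297 Tz 0.438 tau6 -1.228 F [-1.2  9.1 -1.7] j6 0.52 gap 0.0110
pau t 12.03 yaw 2.302 Tz 0.184 tau6 0.288 F [-1.1  7.7 -1. ] j6 0.51 gap 0.0108
mov t 12.20 yaw 2.058 Tz 0.453 tau6 -1.227 F [-0.8  9.2 -2.5] j6 0.76 gap 0.0111
pau t 12.37 yaw 2.062 Tz 0.144 tau6 0.291 F [-0.8  9.2 -1.7] j6 0.75 gap 0.0108
mov t 12.53 yaw 1.818 Tz 0.384 tau6 -1.227 F [ 0.4  8.3 -1.7] j6 1.00 gap 0.0108
pau t 12.70 yaw 1.822 Tz 0.072 tau6 0.294 F [ 1.2  9.6 -1.5] j6 0.99 gap 0.0110
mov t 12.87 yaw 1.578 Tz 0.430 tau6 -1.228 F [ 2.   9.  -3.2] j6 1.24 gap 0.0110
pau t 13.03 yaw 1.583 Tz 0.170 tau6 0.291 F [ 2.6  9.5 -2. ] j6 1.23 gap 0.0107
```

```bash
python3 -m crank '{"travel":[[0.04,0,0.01],[0.08,0,0.019]],"turn":[0.12,0.24]}' >/dev/null; python3 m.py mov
python3 -m crank '{"travel":[[0,0,0],[0,0,0]],"turn":[0,0]}' >/dev/null; python3 m.py pau
python3 -m crank '{"travel":[[0,0,0.01],[0,0,0.019]],"turn":[0.12,0.24]}' >/dev/null; python3 m.py mov
python3 -m crank '{"travel":[[0,0,0],[0,0,0]],"turn":[0,0]}' >/dev/null; python3 m.py pau
python3 -m crank '{"travel":[[0,0,0.01],[0,0,0.019]],"turn":[0.12,0.24]}' >/dev/null; python3 m.py mov
python3 -m crank '{"travel":[[0,0,0],[0,0,0]],"turn":[0,0]}' >/dev/null; python3 m.py pau
python3 -m crank '{"travel":[[0,0,0.01],[0,0,0.019]],"turn":[0.12,0.24]}' >/dev/null; python3 m.py mov
python3 -m crank '{"travel":[[0,0,0],[0,0,0]],"turn":[0,0]}' >/dev/null; python3 m.py pau
```

```text
mov t 13.20 yaw 1.336 Tz 0.468 tau6 -1.250 F [ 2.3 -2.9 -5.6] j6 1.48 gap 0.0112
pau t 13.37 yaw 1.343 Tz 0.158 tau6 0.368 F [ 3.8  1.6 -7.1] j6 1.47 gap 0.0107
mov t 13.53 yaw 1.098 Tz 0.440 tau6 -1.211 F [ 5.4  1.4 -7. ] j6 1.72 gap 0.0109
pau t 13.70 yaw 1.103 Tz 0.177 tau6 0.311 F [ 5.2  1.3 -6. ] j6 1.71 gap 0.0110
mov t 13.87 yaw 0.858 Tz 0.456 tau6 -1.208 F [ 6.7  0.5 -7.2] j6 1.96 gap 0.0108
pau t 14.03 yaw 0.863 Tz 0.177 tau6 0.311 F [ 7.3  0.8 -8. ] j6 1.95 gap 0.0111
mov t 14.20 yaw 0.618 Tz 0.379 tau6 -1.207 F [ 7.6 -0.5 -8.2] j6 2.20 gap 0.0110
pau t 14.37 yaw 0.622 Tz 0.188 tau6 0.310 F [ 7.  -0.5 -8.1] j6 2.19 gap 0.0109
```

```bash
python3 -m crank '{"travel":[[0.02,0.015,0.005],[0.04,0.03,0.014]],"turn":[0.12,0.24]}' >/dev/null; python3 m.py mov
python3 -m crank '{"travel":[[0,0,0],[0,0,0]],"turn":[0,0]}' >/dev/null; python3 m.py pau
python3 -m crank '{"travel":[[0,0,0.01],[0,0,0.019]],"turn":[0.12,0.24]}' >/dev/null; python3 m.py mov
python3 -m crank '{"travel":[[0,0,0],[0,0,0]],"turn":[0,0]}' >/dev/null; python3 m.py pau
python3 -m crank '{"travel":[[0,0,0.01],[0,0,0.019]],"turn":[0.12,0.24]}' >/dev/null; python3 m.py mov
python3 -m crank '{"travel":[[0,0,0],[0,0,0]],"turn":[0,0]}' >/dev/null; python3 m.py pau
python3 - <<'E'
from h import *
st()
b=read_camera("scene");save(b,"s5.png",crop=(215,135,315,235),s=5)
E
```

```text
mov t 14.53 yaw 0.377 Tz 0.413 tau6 -1.229 F [-0.4 -1.8 -6. ] j6 2.44 gap 0.0109
pau t 14.70 yaw 0.384 Tz 0.171 tau6 0.365 F [ 4.2 -3.8 -8.2] j6 2.43 gap 0.0111
mov t 14.87 yaw 0.138 Tz 0.429 tau6 -1.208 F [ 2.8 -4.5 -8.4] j6 2.68 gap 0.0108
pau t 15.03 yaw 0.143 Tz 0.243 tau6 0.321 F [ 3.2 -3.2 -8.5] j6 2.67 gap 0.0108
mov t 15.20 yaw -0.102 Tz 0.491 tau6 -1.205 F [ 3.5 -6.3 -8.5] j6 2.92 gap 0.0105
pau t 15.37 yaw -0.097 Tz 0.189 tau6 0.320 F [ 4.1 -5.2 -8.3] j6 2.91 gap 0.0113
t 15.37 tcp [ 0.6329 -0.1297  0.1642] yaw -0.097 F [ 4.1 -5.2 -8.3] T [-1.013 -0.787  0.189] gap 0.0113 j [-0.33  0.48  0.12  1.22 -0.    2.91]
```

View pics/s5.png

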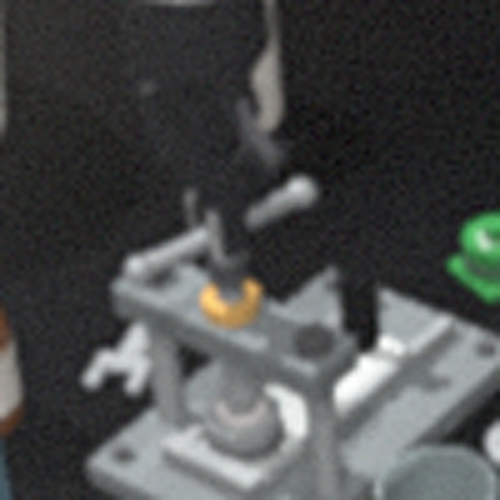

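The handle has turned about 4.4 rad: the bar now runs from (135,265) to (300,190), and the foot is just above the collar at (240,400). No torque jump yet. Releasing, lifting and turning back half a turn.

```bash
python3 -m crank '{"travel":[[0,0,0],[0,0,0],[0,0,-0.5],[0,0,-1],[0,0,-1]],"turn":[0,0,0,0,0]}' 30 >/dev/null
python3 -m crank '{"travel":[[0,0,0],[0,0,0],[0,0,0],[0,0,0],[0,0,0]],"turn":[-0.12,-0.24,-0.36,-0.48,-0.6]}' >/dev/null
python3 -m crank '{"travel":[[0,0,0],[0,0,0],[0,0,0],[0,0,0],[0,0,0]],"turn":[-0.12,-0.24,-0.36,-0.48,-0.6]}' >/dev/null
python3 -m crank '{"travel":[[0,0,0],[0,0,0],[0,0,0],[0,0,0],[0,0,0]],"turn":[-0.12,-0.24,-0.36,-0.48,-0.6]}' >/dev/null
python3 -m crank '{"travel":[[0,0,0],[0,0,0],[0,0,0],[0,0,0],[0,0,0]],"turn":[-0.12,-0.24,-0.36,-0.48,-0.6]}' >/dev/null
python3 -m crank '{"travel":[[0,0,0],[0,0,0],[0,0,0],[0,0,0],[0,0,0]],"turn":[-0.12,-0.24,-0.36,-0.48,-0.6]}' >/dev/null
python3 -m crank '{"travel":[[0,0,0],[0,0,0],[0,0,0]],"turn":[-0.12,-0.14,-0.14]}' >/dev/null
python3 - <<'E'
from h import *
st()
c=read_camera("scene");S=lambda p,z:onz(c,215+p[0]/5-.4,135+p[1]/5-.4,z)
z=.176;e1,e2=S((135,265),z),S((302,190),z);v=e2-e1
print(e1,e2,(e1+e2)/2,np.linalg.norm(v),np.arctan2(v[1],v[0]),"q",(Y+np.pi/2-np.arctan2(v[1],v[0]))%np.pi+np.pi)
go([.6315,-.130,.164],-.097+np.pi)
E
```

```text
t 18.17 tcp [ 0.6325 -0.1279  0.2049] yaw 3.038 F [-0.3  0.2 -0.6] T [-0.021 -0.043 -0.005] gap 0.03 j [-0.32  0.46  0.2   1.31  0.   -0.22]
[ 0.67972062 -0.14050255  0.176     ] [ 0.57085682 -0.12946128  0.176     ] [ 0.62528872 -0.13498192  0.176     ] 0.10942228652382428 3.0405155110218853 q 4.985466122952597
travel [ 0.019 -0.053  1.021] turn -0.008 yaw 3.037 j6 -0.219 t 18.2167
```

```bash
python3 -m crank '{"travel":[[0.01,-0.04,0.4],[0.01,-0.04,0.8],[0.01,-0.04,1.05],[0.01,-0.04,1.05]],"turn":[0,0,0,0]}' >/dev/null; python3 m.py down
python3 -m crank '{"travel":[[0,0,0],[0,0,0],[0,0,0],[0,0,0],[0,0,0]],"turn":[0,0,0,0,0]}' 0 60 >/dev/null; python3 m.py grip
python3 -m crank '{"travel":[[0,0,0.01],[0,0,0.019]],"turn":[0.12,0.24]}' >/dev/null; python3 m.py mov
python3 -m crank '{"travel":[[0,0,0],[0,0,0]],"turn":[0,0]}' >/dev/null; python3 m.py pau
python3 -m crank '{"travel":[[0,0,0.01],[0,0,0.019]],"turn":[0.12,0.24]}' >/dev/null; python3 m.py mov
python3 -m crank '{"travel":[[0,0,0],[0,0,0]],"turn":[0,0]}' >/dev/null; python3 m.py pau
python3 -m crank '{"travel":[[0,0,0.01],[0,0,0.019]],"turn":[0.12,0.24]}' >/dev/null; python3 m.py mov
python3 -m crank '{"travel":[[0,0,0],[0,0,0]],"turn":[0,0]}' >/dev/null; python3 m.py pau
python3 -c "from h import *;st()"
```

```text
down t 18.55 yaw 3.038 Tz 0.026 tau6 0.012 F [-0.1 -0.6  0.1] j6 -0.22 gap 0.0298
grip t 18.97 yaw 3.039 Tz 0.067 tau6 0.011 F [-1.7 -0.2 -1.5] j6 -0.22 gap 0.0110
mov t 19.13 yaw 2.794 Tz 0.387 tau6 -1.236 F [-1.7 -1.6 -0.3] j6 0.02 gap 0.0112
pau t 19.30 yaw 2.802 Tz 0.094 tau6 0.313 F [-2.7 -0.5  1.1] j6 0.01 gap 0.0110
mov t 19.47 yaw 2.557 Tz 0.519 tau6 -1.030 F [-3.6 -1.6  1.9] j6 0.26 gap 0.0109
pau t 19.63 yaw 2.564 Tz 0.320 tau6 0.472 F [-3.5 -2.3  3. ] j6 0.25 gap 0.0115
mov t 19.80 yaw 2.319 Tz 0.605 tau6 -1.042 F [-4.8 -2.9  2.6] j6 0.50 gap 0.0110
pau t 19.97 yaw 2.325 Tz 0.329 tau6 0.396 F [-5.2 -1.6  4.4] j6 0.49 gap 0.0112
t 19.97 tcp [ 0.6319 -0.13    0.161 ] yaw 2.325 F [-5.2 -1.6  4.4] T [-0.484  1.005  0.329] gap 0.0112 j [-0.33  0.48  0.11  1.21 -0.    0.49]
```

A clear torque jump appears in the second step (paused 0.09→0.32, moving 0.39→0.52→0.61, joint-6 torque also up), so the touch is at yaw ≈2.68±0.12. A quarter turn past that is yaw ≈1.11, which leaves about 1.2 rad.

```bash
python3 -m crank '{"travel":[[0,0,0.01],[0,0,0.019]],"turn":[0.12,0.24]}' >/dev/null; python3 m.py mov
python3 -m crank '{"travel":[[0,0,0],[0,0,0]],"turn":[0,0]}' >/dev/null; python3 m.py pau
python3 -m crank '{"travel":[[0,0,0.01],[0,0,0.019]],"turn":[0.12,0.24]}' >/dev/null; python3 m.py mov
python3 -m crank '{"travel":[[0,0,0],[0,0,0]],"turn":[0,0]}' >/dev/null; python3 m.py pau
python3 -m crank '{"travel":[[0,0,0.01],[0,0,0.019]],"turn":[0.12,0.24]}' >/dev/null; python3 m.py mov
python3 -m crank '{"travel":[[0,0,0],[0,0,0]],"turn":[0,0]}' >/dev/null; python3 m.py pau
python3 - <<'E'
from h import *
b=read_camera("scene");save(b,"s6.png",crop=(215,135,315,235),s=5)
E
```

```text
mov t 20.13 yaw 2.080 Tz 0.633 tau6 -1.032 F [-5.3 -2.6  4.5] j6 0.73 gap 0.0111
pau t 20.30 yaw 2.084 Tz 0.313 tau6 0.447 F [-4.2 -2.9  4.8] j6 0.73 gap 0.0113
mov t 20.47 yaw 1.840 Tz 0.646 tau6 -1.017 F [-4.7 -3.5  5.5] j6 0.97 gap 0.0111
pau t 20.63 yaw 1.844 Tz 0.383 tau6 0.459 F [-5.9 -1.5  4.9] j6 0.97 gap 0.0110
mov t 20.80 yaw 1.600 Tz 0.706 tau6 -1.005 F [-5.9 -3.7  5.8] j6 1.21 gap 0.0106
pau t 20.97 yaw 1.604 Tz 0.323 tau6 0.472 F [-6.3 -2.9  5. ] j6 1.21 gap 0.0110
```

View pics/s6.png

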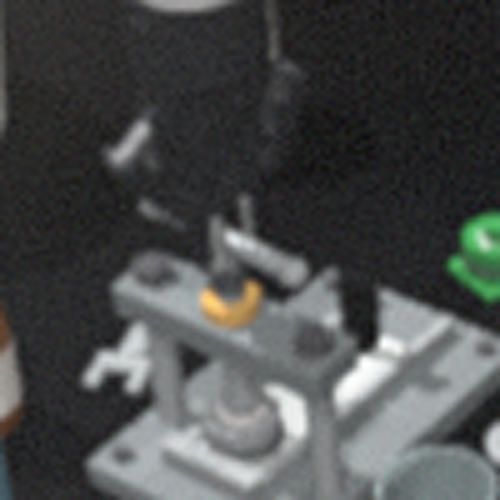

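The bar turns with the hand (ball at (298,268)) and the foot is on the button at (240,400). Torque climbs about 0.06 N m/rad as specified. Now the last 0.48 rad, then release and lift.

```bash
python3 -m crank '{"travel":[[0,0,0.01],[0,0,0.019]],"turn":[0.12,0.24]}' >/dev/null; python3 m.py mov
python3 -m crank '{"travel":[[0,0,0],[0,0,0]],"turn":[0,0]}' >/dev/null; python3 m.py pau
python3 -m crank '{"travel":[[0,0,0.01],[0,0,0.019]],"turn":[0.12,0.24]}' >/dev/null; python3 m.py mov
python3 -m crank '{"travel":[[0,0,0],[0,0,0]],"turn":[0,0]}' >/dev/null; python3 m.py pau
python3 -m crank '{"travel":[[0,0,0],[0,0,0],[0,0,-0.5],[0,0,-1],[0,0,-1.5]],"turn":[0,0,0,0,0]}' 30 >/dev/null
python3 -m crank '{"travel":[[0,0,0],[0,0,0],[0,0,0]],"turn":[0,0,0]}' >/dev/null
python3 - <<'E'
from h import *
m("end")
b=read_camera("scene");save(b,"s7.png",crop=(205,125,325,245),s=5)
E
```

```text
mov t 21.18 yaw 1.360 Tz 0.674 tau6 -0.992 F [-6.9 -3.3  5.3] j6 1.45 gap 0.0111
pau t 21.35 yaw 1.364 Tz 0.390 tau6 0.484 F [-6.  -3.   5.3] j6 1.45 gap 0.0109
mov t 21.52 yaw 1.120 Tz 0.664 tau6 -0.979 F [-6.9 -3.   6.8] j6 1.69 gap 0.0108
pau t 21.68 yaw 1.124 Tz 0.373 tau6 0.496 F [-6.9 -3.1  5.7] j6 1.69 gap 0.0109
end t 22.35 yaw 1.120 Tz -0.039 tau6 -0.015 F [ 0.4 -0.2 -0.7] j6 1.69 gap 0.0300
```

View pics/s7.png

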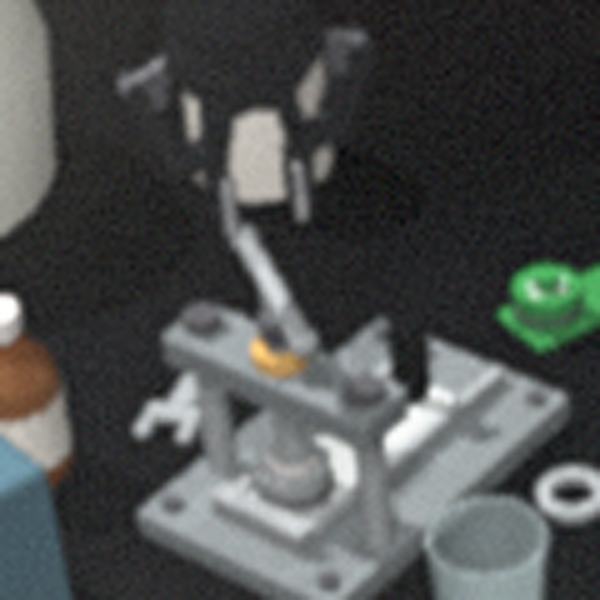

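The hand is clear. The bar runs from (240,235) to (305,340), the foot is on the button at (290,465), and beaker, ring, spanner and bottle are in place. I'll check the bar angle and hand in.

Run:
```python
from h import *
c=read_camera("scene");S=lambda p,z:onz(c,205+p[0]/5-.4,125+p[1]/5-.4,z)
e1,e2=S((242,235),.170),S((306,340),.170);v=e1-e2;print(np.linalg.norm(v),np.arctan2(v[1],v[0])%np.pi, "expect 1.12")
v=-v;print(np.arctan2(v[1],v[0])%np.pi)
print(hand_in())
```

```text
0.11091564995493397 1.2138244796229967 expect 1.12
1.2138244796229967
the job is handed in; nothing more can be done
None
```

I pushed the cell home against the back stop, clamped it about a quarter turn past first touch, and handed the job in at about 22 s. No verdict came back, and I could not measure the clamping force directly.

- **Cell home:** the push ran into a stiff stop at about 30 N along the push, with no further travel. By dead reckoning the fingers stopped about 5 mm short of where I expected. The camera view put the cell within about 1 mm of home, so I accepted it as home.
- **Winding down:** I turned the T-handle clockwise in two grips. First touch showed as a torque rise of about 0.2 N m at a handle angle of 5.2 to 5.4 rad.
- **Clamping:** I then turned about 1.56 rad (90°, ±7°) past touch, and the torque rose about 0.06 N m per rad as specified. That should mean about 90 N on the cell.
- **Last checks:**
  - The camera puts the final bar angle at 1.21 rad against 1.12 rad from the tool. The 0.09 rad (5°) difference is about the measuring error and still leaves the turn in the allowed range.
  - In the last close-up, the beaker, spacer ring, spanner and bottle stand where they were. The roll and rack were not fully in that picture, but the arm did not go near them.

My first grip on the bar was too shallow and slipped upward, so I reopened and regripped about 8 mm lower before turning.

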